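Show the cook the scorched biscuit

ROBOT

A 6-joint arm with a two-finger parallel gripper is mounted at the origin on the work surface. World frame = base frame: x ahead of the robot, y to its left, z up, the work surface at z = 0. Lengths are in m, angles in degrees, forces in N, time in s.
With the tool pointing down it reaches from about 0.375 to 0.9 m from the base axis. Payload 3.1 kg.
Tool frame: the origin (TCP) lies midway between the tips of the shut fingers; the grasp point (between the pads) lies behind it (bot.hold_point_z is the z of the grasp point in the tool frame, in m); z points along the fingers, y is the direction in which the jaws open and shut (so a half turn about z gives the same grasp; the last joint's range is limited). The gripper opens to 87 mm and grips with 3 to 60 N. Pads are 19 mm wide; open, the fingers measure 117 mm over their backs; the gripper's body (75 mm by 190 mm) begins 51 mm behind the grasp point.
Start: joints at [-84.483, 30.224, 82.088, -0, 67.689, -10.227], TCP at [0.17, -0.602, 0.223] pointing down, gripper open.
Joint ranges: [-176.69, 176.69], [-43.24, 126.21], [12.49, 139.97], [-82, 262], [0, 151.66], [-163.58, 163.58]. Speed limits (degrees/s): [159.86, 159.86, 180, 180, 180, 180].

INTERFACE

Orientations are given as [roll, pitch, yaw] about the fixed x, y, z axes, in that order (R = Rz(yaw) Ry(pitch) Rx(roll)).
In Python, from rig import bot gives the robot as it stands.
- The arm moves only by the tool move_arm, never from a script. Its argument "steps" is a list that holds one entry, the list of rows, each a list of 7 numbers: the turn, a rotation vector about the tool's x, y, z each as a share of pi rad, from -1 to 1, then the shift along the tool's x, y, z each as a share of 0.2 m, from -1 to 1, then the finger opening in mm, from 0 to 87. A call has 1 to 8 rows; each row is the pose to reach, as a shift and turn from the pose measured when the call began, along the tool's axes at that moment, turning the shorter way round; what a row does not reach only later rows make up. A row lasts 1/10 s, in which the tool goes at most 50 mm and 8.59 degrees, less where a joint would pass 70% of its speed; a pose out of reach is approached as far as the arm can. A call with a number of a shift or a turn outside -1 to 1 is refused whole. A call with a gripper value outside its range is refused whole. The fingers move at their own pace and stop on an object; "grip_force" is the grip in N (left out, the last holds). Time passes only in rows, so rows that repeat a pose let the fingers close. It gives the time, the measured TCP pose, the force and the opening at its end, in the units of the state.
- bot.get_state(): the state, without advancing time (a new reading comes with each control period).
- bot.camera(name): name is "scene" or "top"; returns a dict with "image" (420x560x3 uint8, red, green, blue), "intrinsics" (3x3 intrinsics, pixels), "k1" (the pictures are not rectified: a ray, as slopes to the right and down, at radius r is drawn at 1 + k1 r^2 times it, then the intrinsics apply), "extrinsics" (4x4, takes a point from camera to world coordinates). Camera axes: x right, y down, z forward; pixel columns grow to the right and rows downward; lengths in m; the calibration is good to about 2 mm. A picture is of the moment at which its call begins. There is no depth.
- bot.hand_in(): hands the job in, once; it reports no verdict.
The state is a dict: "clock": time; "joint_pos": joint angles; "qd": joint speeds; "joint_efforts": joint torques, N m; "tcp_pos": TCP position; "orientation": TCP orientation; "ft_force": force on the tool from outside, world axes, zero at the start; "moment": the same for the moment, N m; "finger_gap": finger opening in m.
Only numpy, scipy, OpenCV 4.12 (cv2) and the standard library are available. Lean on these libraries where they do the work, as an engineer would, in place of code of your own. Each camera call takes 0.05 s, during which the arm holds its last target.

TASK

Press the green call button fully down and let it spring back to call the cook, then show what to swap: point at the scorched, dark biscuit in the cake tin by holding your fingertips about 2 cm above its middle for two seconds, then in the same way point about 2 cm above the middle of the red-lidded jar of spare biscuits for two seconds, and finish still pointing there. Come down to each from above and go up again before moving on, so that you never dip low over another biscuit or jar. Touch nothing but the button: do not touch, lift or shift any biscuit, the tin, the jars or anything else.

Things in the scene. Friction and masses are not known exactly. Their poses are not given: they have to be found in the camera images.
- call (a joint): travel of the green call button, m: 0 when up, 0.006 when fully pressed; it moves straight down, springs back by itself, and takes 4 N to push fully down
- call_top (a point): centre of the top face of the green round call button (36 mm across, on a small black base fixed to the table), on the right of the cake tin; the point goes down with the button
- tin: round dark-grey springform cake tin, fixed to the table, 230 mm across, wall 50 mm high and 3 mm thick; origin at the centre of its underside, z up. Seven round biscuits lie flat and apart in it, one in the middle and six around it, 68 mm centre to centre. Beyond it stand a bottle 230 mm and a pail 162 mm tall, right a mug and a spatula, left a tub: all clear of the work
- scorched_biscuit: the scorched biscuit: very dark brown, nearly black, 58 mm across and 8 mm thick, lying loose and flat on the tin's floor in any of the seven places; origin at the centre of its underside (about 5 mm above the table), z up, so its top is 8 mm higher
- biscuit1: one of the six well-baked golden biscuits in the tin, 58 mm across, 8 mm thick, loose; origin at the centre of its underside, z up
- biscuit2: one of the six well-baked golden biscuits in the tin, 58 mm across, 8 mm thick, loose; origin at the centre of its underside, z up
- biscuit3: one of the six well-baked golden biscuits in the tin, 58 mm across, 8 mm thick, loose; origin at the centre of its underside, z up
- biscuit4: one of the six well-baked golden biscuits in the tin, 58 mm across, 8 mm thick, loose; origin at the centre of its underside, z up
- biscuit5: one of the six well-baked golden biscuits in the tin, 58 mm across, 8 mm thick, loose; origin at the centre of its underside, z up
- biscuit6: one of the six well-baked golden biscuits in the tin, 58 mm across, 8 mm thick, loose; origin at the centre of its underside, z up
- red_jar: clear round jar with a red lid, holding spare golden biscuits, closed, standing loose in a row of three (in any order, 100 mm centre to centre) on a wooden board 12 mm thick, left of the tin; 74 mm across, lid 80 mm across; origin at the centre of its underside, z up, top of the lid 103 mm above it
- white_jar: clear round jar with a white lid, holding brown nut crumbs, closed, standing loose in a row of three (in any order, 100 mm centre to centre) on a wooden board 12 mm thick, left of the tin; 74 mm across, lid 80 mm across; origin at the centre of its underside, z up, top of the lid 103 mm above it
- yellow_jar: clear round jar with a yellow lid, holding green seeds, closed, standing loose in a row of three (in any order, 100 mm centre to centre) on a wooden board 12 mm thick, left of the tin; 74 mm across, lid 80 mm across; origin at the centre of its underside, z up, top of the lid 103 mm above it
There are look-alikes about, which are no part of the job. Several things look just like the part that bears call: the one meant starts nearest to the robot's base.

How it is judged:
By the outcome, as a careful person would: the job done as asked, in the order asked, and still so for the second after the job is handed in, with the robot touching nothing.
It also fails if it takes over 48 s, if anything falls off the work surface, if the arm or the gripper's body presses on something with over 40 N, if the wrist force passes 120 N, or if a joint passes its speed limit or range.

## Working session

There is one attempt and no reset: what is moved stays moved. The work goes in short steps, Python scripts to look and compute and a tool call to move; the robot and the scene stay as the last step left them, time stands still between calls to the robot, and variables do not carry over. Pictures are saved under pics/ and viewed, and the job is handed in when it is done.

Besides the shell and the picture viewer there is one more tool, called after "Call:" as name(argument=value, ...), one argument or row to a line, values as JSON. move_arm: Moves the arm, as the interface text tells. Shift numbers are shares of 0.2 m and turn numbers shares of pi rad, none past 1 either way. Its arguments: {"type":"object","properties":{"steps":{"type":"array"},"grip_force":{"type":"number"}},"required":["steps"]}

```bash
mkdir -p pics; ls; python3 - <<'E'
from rig import bot
import cv2,pickle
print(bot.get_state())
d={}
for n in("scene","top"):
    c=bot.camera(n); d[n]=c
    cv2.imwrite(f"pics/{n}0.png",c["image"][:,:,::-1])
    print(n,c["intrinsics"],c["k1"],c["extrinsics"])
pickle.dump(d,open("cam.pkl","wb"))
E
```

```text
pics
{'clock': 0.0, 'joint_pos': array([-8.44825209e+01,  3.02787249e+01,  8.21551619e+01,  1.02248516e-03,
        6.76870483e+01, -1.02266808e+01]), 'qd': array([ 0.01508843, -0.01891178, -0.05091731,  0.01091659,  0.01637806,
        0.01950533]), 'joint_efforts': array([ 8.40511548e-04, -4.40040100e+01, -1.76592261e+01,  6.33564382e-02,
        5.82059263e-02, -1.63356267e-04]), 'tcp_pos': array([ 0.16955944, -0.60082342,  0.22158099]), 'orientation': array([-1.79881154e+02, -2.24012568e-02,  1.57437475e+01]), 'ft_force': array([-0.21150613, -0.64107405, -0.4966433 ]), 'moment': array([-0.01280908, -0.02790208, -0.01377464]), 'finger_gap': 0.0871414545032706}
scene [[510.78421974   0.         291.25642216]
 [  0.         510.78421974 204.62297052]
 [  0.           0.           1.        ]] -0.09316230615079615 [[ 2.00858074e-01  8.01208535e-01 -5.63667382e-01  1.28890673e+00]
 [ 9.79620305e-01 -1.64099879e-01  1.15824380e-01 -2.37456376e-01]
 [ 3.01732436e-04 -5.75444274e-01 -8.17840936e-01  1.15079221e+00]
 [ 0.00000000e+00  0.00000000e+00  0.00000000e+00  1.00000000e+00]]
top [[397.76589172   0.         276.1641103 ]
 [  0.         397.76589172 205.0000004 ]
 [  0.           0.           1.        ]] -0.07859955637975116 [[ 0.00202204 -0.99615242  0.08761436  0.43203464]
 [-0.99994149 -0.00294518 -0.01040849 -0.07443297]
 [ 0.01062648 -0.08758819 -0.99610009  0.9578988 ]
 [ 0.          0.          0.          1.        ]]
```

View pics/scene0.png

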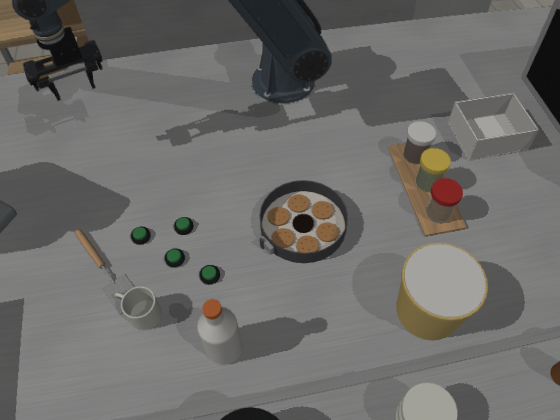

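View pics/top0.png

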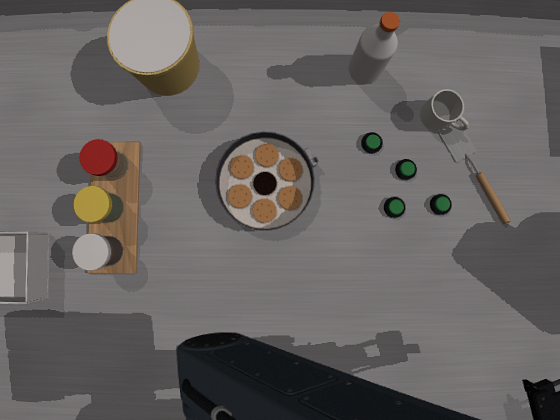

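The scene view shows the tin at (303,222), with the scorched biscuit in its middle. The red lid is at (446,192), and four green buttons lie around (141..209, 225..273). In the top view the scorched biscuit is at (264,183), the red lid at (98,157), and the buttons at (372,142), (405,169), (395,207) and (441,204).

```bash
cat > h.py <<'E'
import cv2,pickle,numpy as np
d=pickle.load(open("cam.pkl","rb"))
def ray(n,uv):
    c=d[n];K=c["intrinsics"];k=c["k1"];E=c["extrinsics"]
    p=(np.array(uv)-[K[0,2],K[1,2]])/[K[0,0],K[1,1]]
    q=p.copy()
    for _ in range(30): q=p/(1+k*(q@q))
    return E[:3,3],E[:3,:3]@np.r_[q,1]
def plane(n,uv,z):
    o,v=ray(n,uv); return o+v*(z-o[2])/v[2]
def tri(a,b):
    o1,v1=ray("scene",a);o2,v2=ray("top",b)
    s=np.linalg.lstsq(np.c_[v1,-v2],o2-o1,rcond=None)[0]
    p,q=o1+s[0]*v1,o2+s[1]*v2
    return (p+q)/2,np.linalg.norm(p-q)
def blobs(n,f,amin=30):
    hsv=cv2.cvtColor(d[n]["image"],cv2.COLOR_RGB2HSV);m=f(hsv).astype(np.uint8)
    N,l,s,c=cv2.connectedComponentsWithStats(m)
    out=[]
    for i in range(1,N):
        if s[i,4]>=amin:
            ct=max(cv2.findContours((l==i).astype(np.uint8),cv2.RETR_EXTERNAL,cv2.CHAIN_APPROX_NONE)[0],key=len)
            e=cv2.fitEllipse(ct) if len(ct)>4 else None
            out.append((c[i].round(2),s[i,4],np.round(e[0],2),np.round(e[1],1)))
    return out
E
python3 - <<'E'
from h import *
G=lambda h:(h[...,0]>45)&(h[...,0]<90)&(h[...,1]>120)&(h[...,2]>40)
R=lambda h:((h[...,0]<6)|(h[...,0]>174))&(h[...,1]>150)&(h[...,2]>60)
D=lambda h:(h[...,2]<45)
for n in d:
    print(n)
    for nm,f in(("G",G),("R",R)):
        for b in blobs(n,f): print(nm,b)
    for b in blobs(n,D,100):
        u=np.array([303,223] if n=="scene" else [264,183])
        if np.linalg.norm(b[0]-u)<20: print("D",b)
for n,(x,y) in(("scene",(303,223)),("top",(264,183))):
    cv2.imwrite(f"pics/z_{n}.png",cv2.resize(d[n]["image"][y-60:y+60,x-70:x+70,::-1],None,fx=5,fy=5,interpolation=cv2.INTER_NEAREST))
E
```

```text
scene
G (array([182.51, 223.35]), np.int32(134), array([182.52, 223.37]), array([11.2, 13.3]))
G (array([139.23, 233.18]), np.int32(138), array([139.24, 233.17]), array([11.8, 13.1]))
G (array([173.41, 255.48]), np.int32(153), array([173.4 , 255.49]), array([12.4, 13.8]))
G (array([208.68, 272.34]), np.int32(157), array([208.65, 272.34]), array([13.1, 13.4]))
R (array([446.15, 191.78]), np.int32(686), array([446.16, 191.79]), array([26.5, 31. ]))
D (array([302.79, 223.05]), np.int32(290), array([302.78, 223.07]), array([17.1, 19.7]))
top
G (array([372.82, 141.21]), np.int32(169), array([372.83, 141.21]), array([13.6, 14.1]))
G (array([407.28, 168.05]), np.int32(174), array([407.28, 168.05]), array([13.7, 14.4]))
G (array([442.47, 203.32]), np.int32(174), array([442.45, 203.32]), array([13.5, 14.6]))
G (array([395.95, 206.27]), np.int32(183), array([395.94, 206.28]), array([14.1, 14.7]))
R (array([ 98.  , 157.09]), np.int32(1055), array([ 97.99, 157.07]), array([34.7, 36.9]))
D (array([264.42, 183.04]), np.int32(406), array([264.42, 183.04]), array([21.6, 22.1]))
```

```bash
python3 - <<'E'
from h import *
for a,b in(((182.51,223.35),(395.95,206.27)),((139.23,233.18),(442.47,203.32)),((173.4,255.5),(407.28,168.05)),((208.7,272.3),(372.8,141.2))):
    p,e=tri(a,b);print("btn",p.round(4),round(e,4),"r",np.hypot(*p[:2]).round(3))
    for z in(.02,.025,.03):print("  ",z,plane("scene",a,z)[:2].round(4),plane("top",b,z)[:2].round(4))
p=tri((302.79,223.05),(264.42,183.04));print("bis",p,plane("scene",(302.79,223.05),.013),plane("top",(264.42,183.04),.013))
p=tri((446.15,191.78),(98,157.09));print("red",p,plane("scene",(446.15,191.78),.115),plane("top",(98,157.09),.115))
t=[]
for n,(x,y) in(("scene",(182,223)),("top",(396,206)),("scene",(446,192)),("top",(98,157))):
    t.append(cv2.resize(d[n]["image"][y-25:y+25,x-25:x+25,::-1],(290,290),interpolation=cv2.INTER_NEAREST))
cv2.imwrite("pics/z.png",np.vstack([np.hstack(t[:2]),np.hstack(t[2:])]))
E
```

```text
btn [ 0.5121 -0.3711  0.021 ] 0.0013 r 0.632
   0.02 [ 0.5112 -0.3718] [ 0.5123 -0.3707]
   0.025 [ 0.5146 -0.3712] [ 0.5119 -0.3691]
   0.03 [ 0.518  -0.3706] [ 0.5115 -0.3676]
btn [ 0.5196 -0.4862  0.0201] 0.0013 r 0.712
   0.02 [ 0.5193 -0.4869] [ 0.5198 -0.4855]
   0.025 [ 0.5227 -0.4858] [ 0.5193 -0.4833]
   0.03 [ 0.5261 -0.4847] [ 0.5188 -0.4811]
btn [ 0.6049 -0.4019  0.0203] 0.0017 r 0.726
   0.02 [ 0.6044 -0.4028] [ 0.6052 -0.4011]
   0.025 [ 0.6074 -0.402 ] [ 0.6042 -0.3994]
   0.03 [ 0.6105 -0.4013] [ 0.6033 -0.3976]
btn [ 0.6703 -0.3189  0.0203] 0.0015 r 0.742
   0.02 [ 0.6698 -0.3196] [ 0.6705 -0.3182]
   0.025 [ 0.6726 -0.3193] [ 0.6692 -0.3169]
   0.03 [ 0.6753 -0.3189] [ 0.6679 -0.3156]
bis (array([ 0.5680738 , -0.05696525,  0.01049871]), np.float64(0.0019497855953702467)) [ 0.56951209 -0.05832474  0.013     ] [ 0.56789087 -0.05605417  0.013     ]
red (array([0.6109984 , 0.30737622, 0.10895681]), np.float64(0.0007551816839731607)) [0.61500538 0.30379397 0.115     ] [0.60978628 0.30506823 0.115     ]
```

View pics/z.png

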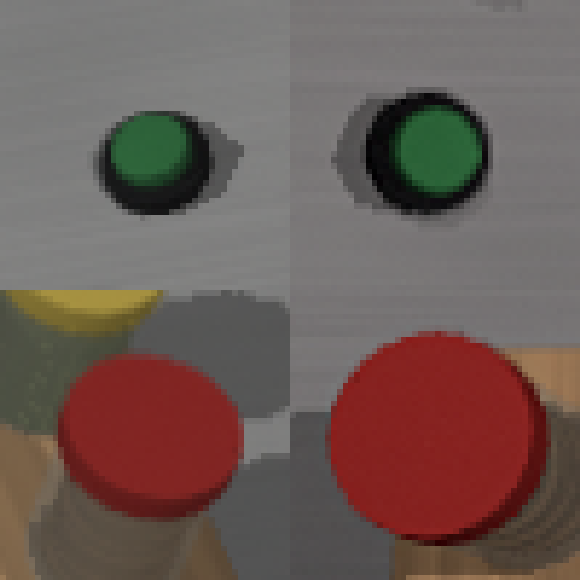

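View pics/z_top.png

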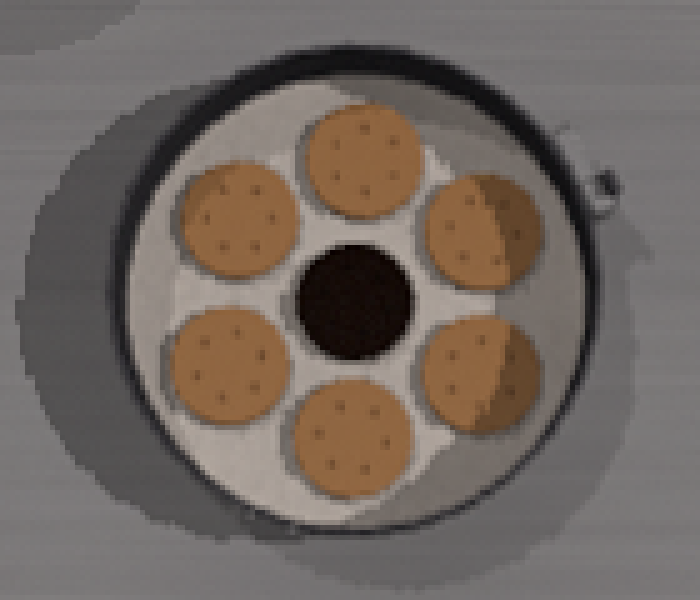

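```bash
python3 - <<'E'
from h import *
from rig import bot
for n,(x,y) in(("scene",(446,189)),("top",(97,156))):
    hsv=cv2.cvtColor(d[n]["image"],cv2.COLOR_RGB2HSV);v0=int(np.median(hsv[y-5:y+5,x-5:x+5,2]));print(v0)
    for t in (.8,.88):
      R=lambda h:((h[...,0]<6)|(h[...,0]>174))&(h[...,1]>150)&(h[...,2]>v0*t)
      for b in blobs(n,R,300): print(n,t,b,plane(n,b[2],.115))
print(bot.hold_point_z)
E
```

```text
129
scene 0.8 (array([446.73, 190.3 ]), np.int32(590), array([446.71, 190.29]), array([22.9, 30.7])) [0.61082388 0.30699479 0.115     ]
scene 0.88 (array([446.84, 190.21]), np.int32(574), array([446.84, 190.21]), array([22.7, 30.2])) [0.61065047 0.30742177 0.115     ]
134
top 0.8 (array([ 96.76, 156.47]), np.int32(960), array([ 96.75, 156.47]), array([33.1, 35. ])) [0.61117414 0.30794372 0.115     ]
top 0.88 (array([ 96.67, 156.4 ]), np.int32(943), array([ 96.67, 156.4 ]), array([32.9, 34.6])) [0.61133023 0.30813131 0.115     ]
-0.0187
```

Call:
move_arm(
  steps=[
    [[0,0,0,0,0,0,0],[0,0,0,0,0,0,0]],
  ],
)

```text
clock: 0.3
tcp_pos: [0.1695, -0.6005, 0.2211]
orientation: [-179.8, -0.0, 15.7]
ft_force: [0.1, -0.2, -0.5]
finger_gap: 0.0778
```

```bash
cat > go.py <<'E'
import sys,numpy as np
from rig import bot
from scipy.spatial.transform import Rotation as R
s=bot.get_state();Q=R.from_euler("xyz",s["orientation"],degrees=True)
print(s["clock"],s["tcp_pos"].round(4),s["orientation"].round(2),s["ft_force"].round(2),round(s["finger_gap"],4))
Q2=R.from_euler("xyz",[180,0,15.74],degrees=True)
print("turn",((Q.inv()*Q2).as_rotvec()/np.pi).round(4))
for a in sys.argv[1:]:
    t=np.array(eval(a)); print(a,(Q.inv().apply(t-s["tcp_pos"])/.2).round(4))
E
python3 go.py "[.512,-.371,.2]" "[.512,-.371,.06]"
```

```text
0.3 [ 0.1695 -0.6005  0.2211] [-1.7982e+02 -3.0000e-02  1.5740e+01] [ 0.15 -0.18 -0.48] 0.0778
turn [-0.001  -0.0002  0.    ]
[.512,-.371,.2] [ 1.9595 -0.6395  0.1088]
[.512,-.371,.06] [ 1.9592 -0.6373  0.8088]
```

Call:
move_arm(
  steps=[
    [[-0.001,0,0,0.25,-0.08,0,0],[-0.001,0,0,0.5,-0.16,0,0],[-0.001,0,0,0.75,-0.24,0,0],[-0.001,0,0,1,-0.32,0,0],[-0.001,0,0,1,-0.32,0,0]],
  ],
)

```text
clock: 0.8
tcp_pos: [0.3484, -0.4808, 0.2214]
orientation: [-179.9, -0.1, 16.0]
ft_force: [-0.2, -0.2, -0.3]
finger_gap: 0.0392
```

```bash
python3 go.py "[.512,-.371,.2]" "[.512,-.371,.06]"
```

```text
0.8 [ 0.3484 -0.4808  0.2214] [-1.799e+02 -1.300e-01  1.604e+01] [-0.2  -0.2  -0.31] 0.0392
turn [-0.0005 -0.0007  0.0016]
[.512,-.371,.2] [ 0.9378 -0.3015  0.1098]
[.512,-.371,.06] [ 0.9363 -0.3003  0.8098]
```

Call:
move_arm(
  steps=[
    [[0,0,0.0016,0.25,-0.08,0,0],[0,0,0.0016,0.5,-0.16,0,0],[0,0,0.0016,0.75,-0.24,0.1,0],[0,0,0.0016,0.937,-0.301,0.1,0],[0,0,0.0016,0.937,-0.301,0.3,0],[0,0,0.0016,0.937,-0.301,0.5,0],[0,0,0.0016,0.937,-0.301,0.7,0],[0,0,0.0016,0.937,-0.301,0.75,0]],
  ],
)

```text
clock: 1.6
tcp_pos: [0.5093, -0.3688, 0.0674]
orientation: [-179.4, 0.1, 15.8]
ft_force: [-0.3, 0.7, 0.6]
finger_gap: 0.0006
```

```bash
python3 go.py "[.512,-.371,.03]" "[.512,-.371,.014]"
python3 - <<'E'
from rig import bot
import cv2
for n in("scene","top"): cv2.imwrite(f"pics/{n}1.png",bot.camera(n)["image"][:,:,::-1])
E
```

```text
1.6 [ 0.5093 -0.3688  0.0674] [-1.7945e+02  1.5000e-01  1.5750e+01] [-0.27  0.72  0.59] 0.0006
turn [-0.0031  0.0008  0.0001]
[.512,-.371,.03] [0.0102 0.0162 0.1866]
[.512,-.371,.014] [0.0104 0.017  0.2666]
```

View pics/scene1.png

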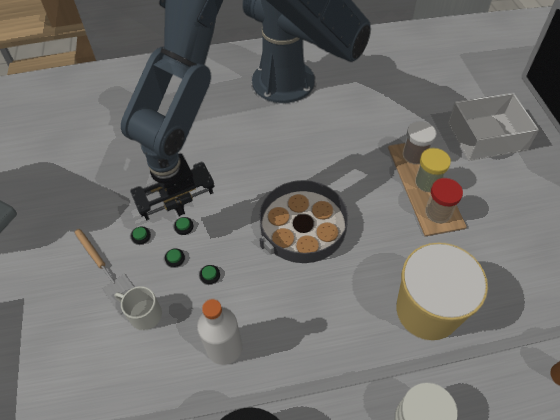

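The shut fingertips are at about (177,212), hanging over the nearest button at (183,225). Everything else is where it was. I'll descend from here.

Call:
move_arm(
  steps=[
    [[-0.003,0.001,0,0.01,0.016,0.08,0],[-0.003,0.001,0,0.01,0.016,0.14,0],[-0.003,0.001,0,0.01,0.016,0.18,0],[-0.003,0.001,0,0.01,0.016,0.18,0],[-0.003,0.001,0,0.01,0.016,0.18,0]],
  ],
)

```text
clock: 2.2
tcp_pos: [0.5139, -0.3733, 0.0349]
orientation: [179.7, -0.2, 15.7]
ft_force: [0.6, 0.1, 0.2]
finger_gap: 0.0002
```

```bash
python3 go.py "[.512,-.371,.03]" "[.512,-.371,.014]"
```

```text
2.2 [ 0.5139 -0.3733  0.0349] [179.7   -0.22  15.71] [0.55 0.09 0.16] 0.0002
turn [ 0.0016 -0.0012 -0.0002]
[.512,-.371,.03] [-0.0063 -0.0136  0.0247]
[.512,-.371,.014] [-0.0066 -0.014   0.1046]
```

Call:
move_arm(
  steps=[
    [[0.0015,-0.001,0,-0.006,-0.012,0.04,0],[0.0015,-0.001,0,-0.006,-0.012,0.065,0],[0.0015,-0.001,0,-0.006,-0.012,0.085,0],[0.0015,-0.001,0,-0.006,-0.012,0.085,0]],
  ],
)

```text
clock: 2.6
tcp_pos: [0.5122, -0.3713, 0.0177]
orientation: [180.0, -0.0, 15.7]
ft_force: [0.2, 0.9, 2.4]
finger_gap: 0.0007
```

```bash
python3 go.py "[.512,-.371,.03]" "[.512,-.371,.014]"
```

```text
2.6 [ 0.5122 -0.3713  0.0177] [ 1.7999e+02 -3.0000e-02  1.5710e+01] [0.17 0.88 2.38] 0.0007
turn [ 0.0001 -0.0002 -0.0001]
[.512,-.371,.03] [-0.0005 -0.0017 -0.0616]
[.512,-.371,.014] [-0.0005 -0.0017  0.0184]
```

Contact, 2.4 N so far. I'll keep going down to the stop.

Call:
move_arm(
  steps=[
    [[0,0,0,0,0,0.01,0],[0,0,0,0,0,0.02,0],[0,0,0,0,0,0.025,0],[0,0,0,0,0,0.025,0]],
  ],
)

```text
clock: 3.0
tcp_pos: [0.5123, -0.3713, 0.0161]
orientation: [180.0, -0.0, 15.7]
ft_force: [-3.7, 4.0, 21.7]
finger_gap: 0.0007
```

It's bottomed out: 21.7 N, well past the 4 N needed. Now straight up.

Call:
move_arm(
  steps=[
    [[0,0,0,0,0,-0.02,0],[0,0,0,0,0,-0.08,0],[0,0,0,0,0,-0.2,0],[0,0,0,0,0,-0.4,0],[0,0,0,0,0,-0.6,0],[0,0,0,0,0,-0.8,0],[0,0,0,0,0,-0.8,0],[0,0,0,0,0,-0.8,0]],
  ],
)

```text
clock: 3.8
tcp_pos: [0.5125, -0.3716, 0.1773]
orientation: [179.8, -0.1, 15.7]
ft_force: [-0.6, -0.1, -0.0]
finger_gap: 0.0001
```

```bash
python3 go.py "[.569,-.057,.18]" "[.569,-.057,.033]"
python3 - <<'E'
from rig import bot
import cv2
im=bot.camera("top")["image"][:,:,::-1]
cv2.imwrite("pics/top2.png",im)
E
```

```text
3.8 [ 0.5125 -0.3716  0.1773] [ 1.7984e+02 -9.0000e-02  1.5740e+01] [-0.58 -0.07 -0.02] 0.0001
turn [ 0.0009 -0.0005  0.    ]
[.569,-.057,.18] [ 0.6987 -1.4371 -0.0165]
[.569,-.057,.033] [ 0.6975 -1.4392  0.7185]
```

View pics/top2.png

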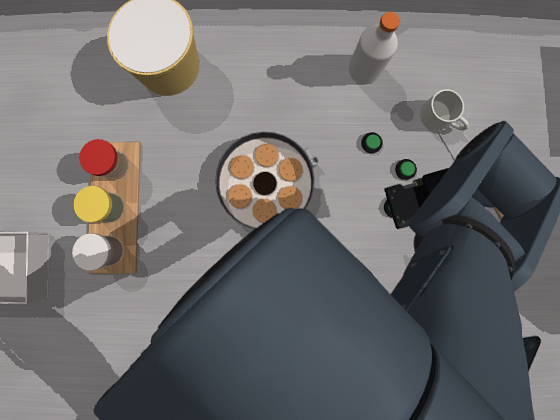

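The arm has lifted clear of the button at (395,207). The tin and jars have not moved. Next is the biscuit.

Call:
move_arm(
  steps=[
    [[0,0,0,0.11,-0.22,0,0],[0,0,0,0.22,-0.44,0,0],[0,0,0,0.33,-0.66,0,0],[0,0,0,0.44,-0.88,0,0],[0,0,0,0.49,-1,0,0],[0,0,0,0.49,-1,0,0]],
  ],
)

```text
clock: 4.45
tcp_pos: [0.55, -0.1469, 0.1734]
orientation: [-179.7, 0.3, 16.0]
ft_force: [-0.4, 0.2, -0.3]
finger_gap: 0.0007
```

```bash
python3 go.py "[.569,-.057,.15]"
```

```text
4.45 [ 0.55   -0.1469  0.1734] [-179.69    0.25   16.02] [-0.4   0.22 -0.34] 0.0007
turn [-0.0017  0.0014  0.0016]
[.569,-.057,.15] [ 0.2159 -0.4053  0.1184]
```

Call:
move_arm(
  steps=[
    [[0,0.001,0.0015,0.1,-0.2,0.05,0],[0,0.001,0.0015,0.2,-0.38,0.1,0],[0,0.001,0.0015,0.216,-0.405,0.118,0],[0,0.001,0.0015,0.216,-0.405,0.118,0],[0,0.001,0.0015,0.216,-0.405,0.118,0]],
  ],
)

```text
clock: 4.95
tcp_pos: [0.5689, -0.0584, 0.1494]
orientation: [-179.7, 0.1, 15.7]
ft_force: [0.2, -0.5, 0.7]
finger_gap: 0.0002
```

```bash
python3 go.py "[.569,-.057,.05]" "[.569,-.057,.033]"
```

```text
4.95 [ 0.5689 -0.0584  0.1494] [-1.797e+02  1.400e-01  1.571e+01] [ 0.2  -0.48  0.72] 0.0002
turn [-0.0017  0.0008 -0.0002]
[.569,-.057,.05] [ 0.0037 -0.0041  0.497 ]
[.569,-.057,.033] [ 0.0039 -0.0036  0.582 ]
```

Call:
move_arm(
  steps=[
    [[-0.0015,0.001,0,0.004,-0.004,0.15,0],[-0.0015,0.001,0,0.004,-0.004,0.3,0],[-0.0015,0.001,0,0.004,-0.004,0.4,0],[-0.0015,0.001,0,0.004,-0.004,0.5,0],[-0.0015,0.001,0,0.004,-0.004,0.55,0],[-0.0015,0.001,0,0.004,-0.004,0.582,0],[-0.0015,0.001,0,0.004,-0.004,0.582,0],[-0.0015,0.001,0,0.004,-0.004,0.582,0]],
  ],
)

```text
clock: 5.75
tcp_pos: [0.5696, -0.0575, 0.0337]
orientation: [180.0, -0.1, 15.7]
ft_force: [0.6, 0.1, 0.8]
finger_gap: 0.0004
```

```bash
python3 go.py "[.569,-.057,.033]"
python3 - <<'E'
from rig import bot
import cv2
im=bot.camera("scene")["image"][:,:,::-1]
cv2.imwrite("pics/scene3.png",cv2.resize(im[130:280,200:400],None,fx=4,fy=4,interpolation=cv2.INTER_CUBIC))
E
```

```text
5.75 [ 0.5696 -0.0575  0.0337] [ 1.7998e+02 -1.1000e-01  1.5680e+01] [0.62 0.14 0.8 ] 0.0004
turn [ 0.0001 -0.0006 -0.0003]
[.569,-.057,.033] [-0.0023 -0.0032  0.0035]
```

View pics/scene3.png

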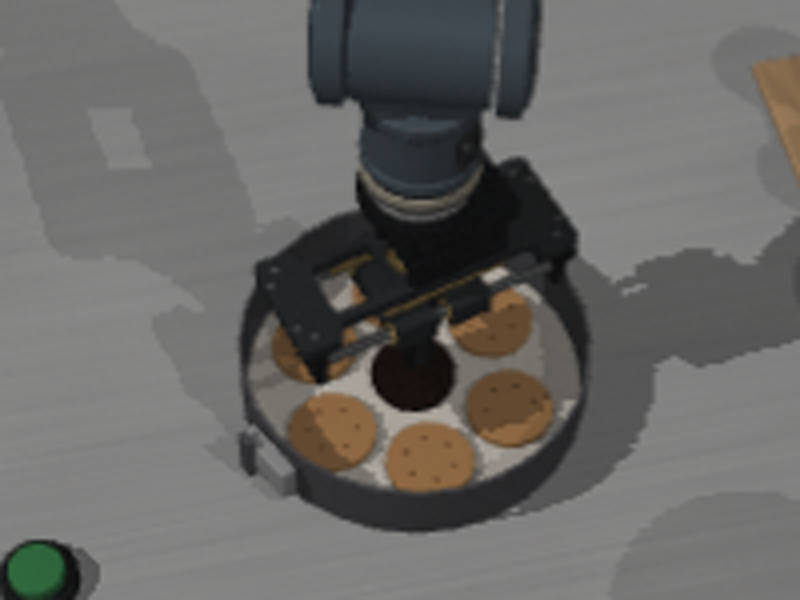

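In the enlarged scene view the fingertips hover over the dark biscuit (its centre is at 413,375) and touch nothing. The tin and biscuits are unmoved. I'll hold here.

Call:
move_arm(
  steps=[
    [[0,0,0,-0.002,-0.003,0.003,0],[0,0,0,-0.002,-0.003,0.003,0],[0,0,0,-0.002,-0.003,0.003,0],[0,0,0,-0.002,-0.003,0.003,0],[0,0,0,-0.002,-0.003,0.003,0],[0,0,0,-0.002,-0.003,0.003,0],[0,0,0,-0.002,-0.003,0.003,0],[0,0,0,-0.002,-0.003,0.003,0]],
  ],
)

```text
clock: 6.6
tcp_pos: [0.5692, -0.0569, 0.0333]
orientation: [180.0, -0.1, 15.7]
ft_force: [0.5, 0.0, 0.8]
finger_gap: 0.0004
```

Call:
move_arm(
  steps=[
    [[0,0,0,0,0,0,0],[0,0,0,0,0,0,0],[0,0,0,0,0,0,0],[0,0,0,0,0,0,0],[0,0,0,0,0,0,0],[0,0,0,0,0,0,0],[0,0,0,0,0,0,0],[0,0,0,0,0,0,0]],
  ],
)

```text
clock: 7.4
tcp_pos: [0.5692, -0.0569, 0.0332]
orientation: [180.0, -0.1, 15.7]
ft_force: [0.2, -0.3, -0.4]
finger_gap: 0.0007
```

Call:
move_arm(
  steps=[
    [[0,0,0,0,0,0,0],[0,0,0,0,0,0,0],[0,0,0,0,0,0,0],[0,0,0,0,0,0,0],[0,0,0,0,0,0,0],[0,0,0,0,0,0,0],[0,0,0,0,0,0,0],[0,0,0,0,0,0,0]],
  ],
)

```text
clock: 8.2
tcp_pos: [0.5692, -0.0569, 0.0332]
orientation: [180.0, -0.1, 15.7]
ft_force: [0.4, 0.4, -1.4]
finger_gap: 0.0008
```

```bash
python3 go.py "[.569,-.057,.033]" "[.569,-.057,.23]"
```

```text
8.2 [ 0.5692 -0.0569  0.0332] [ 1.7997e+02 -1.2000e-01  1.5700e+01] [ 0.36  0.38 -1.4 ] 0.0008
turn [ 0.0002 -0.0007 -0.0002]
[.569,-.057,.033] [-0.001   0.0004  0.0012]
[.569,-.057,.23] [ 1.100e-03  9.000e-04 -9.838e-01]
```

Call:
move_arm(
  steps=[
    [[0,0,0,0,0,-0.2,0],[0,0,0,0,0,-0.4,0],[0,0,0,0,0,-0.6,0],[0,0,0,0,0,-0.8,0],[0,0,0,0,0,-0.98,0],[0,0,0,0,0,-0.98,0],[0,0,0,0,0,-0.98,0]],
  ],
)

```text
clock: 8.9
tcp_pos: [0.5688, -0.0569, 0.23]
orientation: [179.9, -0.2, 15.7]
ft_force: [-0.5, -0.1, -0.6]
finger_gap: 0.0006
```

```bash
python3 go.py "[.611,.3075,.23]"
```

```text
8.9 [ 0.5688 -0.0569  0.23  ] [179.91  -0.21  15.7 ] [-0.48 -0.12 -0.58] 0.0006
turn [ 0.0005 -0.0012 -0.0002]
[.611,.3075,.23] [ 6.9590e-01 -1.6972e+00  2.0000e-04]
```

Call:
move_arm(
  steps=[
    [[0,-0.001,0,0.09,-0.22,0,0],[0,-0.001,0,0.18,-0.44,0,0],[0,-0.001,0,0.27,-0.66,0,0],[0,-0.001,0,0.36,-0.88,0,0],[0,-0.001,0,0.41,-1,0,0],[0,-0.001,0,0.41,-1,0,0]],
  ],
)

```text
clock: 9.5
tcp_pos: [0.5921, 0.1615, 0.2274]
orientation: [-180.0, 0.2, 16.0]
ft_force: [0.7, -1.7, 0.2]
finger_gap: 0.0003
```

```bash
python3 go.py "[.611,.3075,.23]"
```

```text
9.5 [0.5921 0.1615 0.2274] [-179.97    0.2    15.98] [ 0.66 -1.72  0.21] 0.0003
turn [-0.0001  0.0011  0.0013]
[.611,.3075,.23] [ 0.2918 -0.6759 -0.0139]
```

Call:
move_arm(
  steps=[
    [[0,0.001,0.001,0.09,-0.22,-0.014,0],[0,0.001,0.001,0.18,-0.44,-0.014,0],[0,0.001,0.001,0.26,-0.62,-0.014,0],[0,0.001,0.001,0.292,-0.676,-0.014,0],[0,0.001,0.001,0.292,-0.676,-0.014,0],[0,0.001,0.001,0.292,-0.676,-0.014,0],[0,0.001,0.001,0.292,-0.676,-0.014,0]],
  ],
)

```text
clock: 10.2
tcp_pos: [0.6109, 0.3051, 0.2295]
orientation: [180.0, 0.1, 15.7]
ft_force: [-0.4, -0.4, 0.2]
finger_gap: 0.0007
```

```bash
python3 go.py "[.611,.3075,.135]"
```

```text
10.2 [0.6109 0.3051 0.2295] [1.7998e+02 1.3000e-01 1.5670e+01] [-0.44 -0.36  0.21] 0.0007
turn [ 0.0001  0.0007 -0.0004]
[.611,.3075,.135] [ 0.0048 -0.0114  0.4724]
```

Call:
move_arm(
  steps=[
    [[0,0.0007,0,0.005,-0.011,0.1,0],[0,0.0007,0,0.005,-0.011,0.2,0],[0,0.0007,0,0.005,-0.011,0.3,0],[0,0.0007,0,0.005,-0.011,0.38,0],[0,0.0007,0,0.005,-0.011,0.44,0],[0,0.0007,0,0.005,-0.011,0.472,0],[0,0.0007,0,0.005,-0.011,0.472,0],[0,0.0007,0,0.005,-0.011,0.472,0]],
  ],
)

```text
clock: 11.0
tcp_pos: [0.6116, 0.3072, 0.1357]
orientation: [180.0, -0.1, 15.6]
ft_force: [-0.5, -0.3, -0.0]
finger_gap: 0.0005
```

```bash
python3 go.py "[.611,.3075,.135]"
python3 - <<'E'
from rig import bot
import cv2
im=bot.camera("scene")["image"][:,:,::-1]
cv2.imwrite("pics/scene4.png",cv2.resize(im,None,fx=1.4,fy=1.4))
E
```

```text
11.0 [0.6116 0.3072 0.1357] [ 1.7998e+02 -6.0000e-02  1.5650e+01] [-0.5  -0.33 -0.02] 0.0005
turn [ 0.0001 -0.0003 -0.0005]
[.611,.3075,.135] [-0.0027 -0.0021  0.0037]
```

View pics/scene4.png

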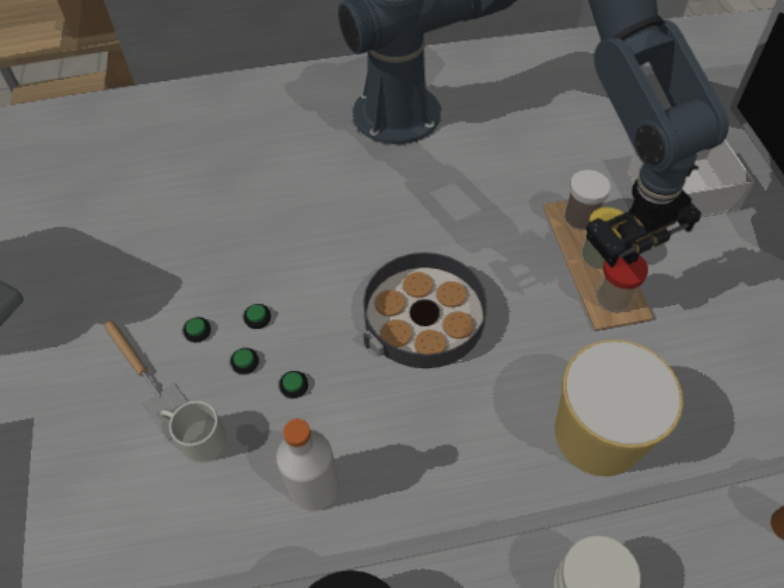

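The fingertips are above the red lid, which is at (625,268) in this enlarged view. The jars, tin and button are all in place. I'll hold.

Call:
move_arm(
  steps=[
    [[0,0,0,-0.002,-0.002,0.003,0],[0,0,0,-0.002,-0.002,0.003,0],[0,0,0,-0.002,-0.002,0.003,0],[0,0,0,-0.002,-0.002,0.003,0],[0,0,0,-0.002,-0.002,0.003,0],[0,0,0,-0.002,-0.002,0.003,0],[0,0,0,-0.002,-0.002,0.003,0],[0,0,0,-0.002,-0.002,0.003,0]],
  ],
)

```text
clock: 11.85
tcp_pos: [0.6113, 0.3078, 0.1354]
orientation: [180.0, -0.1, 15.7]
ft_force: [0.0, -0.0, -0.2]
finger_gap: 0.0003
```

Call:
move_arm(
  steps=[
    [[0,0,0,0,0,0,0],[0,0,0,0,0,0,0],[0,0,0,0,0,0,0],[0,0,0,0,0,0,0],[0,0,0,0,0,0,0],[0,0,0,0,0,0,0],[0,0,0,0,0,0,0],[0,0,0,0,0,0,0]],
  ],
)

```text
clock: 12.65
tcp_pos: [0.6113, 0.3078, 0.1355]
orientation: [180.0, -0.1, 15.7]
ft_force: [0.0, 1.2, -0.2]
finger_gap: 0.0002
```

Call:
move_arm(
  steps=[
    [[0,0,0,0,0,0,0],[0,0,0,0,0,0,0],[0,0,0,0,0,0,0],[0,0,0,0,0,0,0],[0,0,0,0,0,0,0],[0,0,0,0,0,0,0],[0,0,0,0,0,0,0],[0,0,0,0,0,0,0]],
  ],
)

```text
clock: 13.45
tcp_pos: [0.6113, 0.3077, 0.1355]
orientation: [180.0, -0.1, 15.7]
ft_force: [-0.1, 0.1, 0.1]
finger_gap: 0.0003
```

```bash
python3 - <<'E'
from rig import bot
s=bot.get_state();print(s["clock"],s["tcp_pos"],s["ft_force"])
print(bot.hand_in())
E
```

```text
13.45 [0.61128351 0.30773718 0.13545439] [-0.12292003  0.14503091  0.12700367]
the job is handed in; nothing more can be done
None
```

The job is done and handed in at 13.5 s of the 48 s allowed; no verdict came back.

- **Button:** I pressed the green button nearest the base until it bottomed out, with 21.7 N on the wrist against the 4 N needed. I then lifted straight off. I didn't measure the button springing back; the later scene picture only shows it in place and looking normal.
- **Scorched biscuit:** it was in the middle of the tin. I held the fingertips about 20 mm above its middle for about 2.4 s, then went straight up.
- **Red-lidded jar:** I came down from above and held about 20.5 mm over the middle of its lid for about 2.4 s. The arm finished still pointing there.

Apart from the button press, the wrist force stayed at sensor noise (under about 2 N). The pictures taken during the job showed no biscuit, tin or jar moved. The two cameras disagreed by about 1–2 mm on the positions, within the calibration. No check failed.

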